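Put the medicine tins back in the child-safe cabinet and advance the pill dispenser

ROBOT

A 6-joint arm with a two-finger parallel gripper is mounted at the origin on the work surface. World frame = base frame: x ahead of the robot, y to its left, z up, the work surface at z = 0. Lengths are in mm, angles in rad, forces in N, time in s.
With the tool pointing down it reaches from about 300 to 775 mm from the base axis. Payload 14.6 kg.
Tool frame: the origin (TCP) lies at the very end of the fingers, on their centre line; the grasp point (between the pads) lies 19 mm behind it; z points along the fingers, y is the line along which they close (so a half turn about z gives the same grasp; the last joint's range is limited). The gripper opens to 94 mm and grips with 3 to 60 N. Pads are 16 mm wide; open, the fingers measure 119 mm over their backs; the gripper's body (75 mm by 177 mm) begins 78 mm behind the grasp point.
Start: joints at [-1.182, 0.3, 1.521, -0, 1.321, -0.067], TCP at [242.091, -493.843, 172.246] pointing down, gripper open.
Joint ranges: [-3.03, 3.03], [-0.79, 2.21], [0.23, 2.52], [-1.04, 4.18], [0, 3.07], [-2.55, 2.55]. Speed limits (rad/s): [2.22, 2.22, 2.57, 3.14, 3.14, 3.14].

INTERFACE

Orientations are given as [roll, pitch, yaw] about the fixed x, y, z axes, in that order (R = Rz(yaw) Ry(pitch) Rx(roll)).
In Python, from cell import manip, optics gives the robot as it stands.
- The arm moves only by the shell command python3 -m crank 'ROWS' [FORCE]. ROWS is JSON, a list of rows, each a list of 7 numbers: the opening in per cent of the stroke, from 0 (shut) to 100 (fully open), then the shift along the tool's x, y, z in mm, then the turn, a rotation vector about the tool's x, y, z in rad. A call has 1 to 10 rows; each row is the pose to reach, as a shift and turn from the pose commanded when the call began, along the tool's axes at that moment; what a row does not reach only later rows make up. A row lasts 1/10 s, in which the tool goes at most 50 mm and 8.59 degrees, less where a joint would pass 70% of its speed; a pose out of reach is approached as far as the arm can. A call with a gripper value outside its range is refused whole. The fingers move at their own pace and stop on an object; FORCE is the grip in N (left out, the last holds). Time passes only in rows, so rows that repeat a pose let the fingers close. It gives the time, the measured TCP pose, the force, the opening and the grip force at its end, in the units of the state.
- manip.read_state(): the state, without advancing time (a new reading comes with each control period).
- optics.camera(name): name is "side" or "top" or "wrist"; returns (picture, depth): 400x640x3 uint8, red, green, blue; 400x640 float32, mm along the optical axis (not along the pixel's ray), 0 where there is no reading.
- optics.calibration(name): a dict with "camera_matrix" (3x3 intrinsics, pixels), "R" (3x3) and "t" (3): a world point X has camera coordinates R X + t. Camera axes: x right, y down, z forward; pixel columns grow to the right and rows downward; lengths in mm; the calibration is good to about 2 mm. A picture is of the moment at which its call begins: read the wrist's pose just before it. calibration takes no time and is no camera call; for the wrist camera it gives the pose at the moment of the call.
- manip.sign_off(): hands the job in; it is judged then, once.
The state is a dict: "clock": time; "joints": joint angles; "qd": joint speeds; "effort": joint torques, N m; "eef_pos": TCP position; "eef_rot": TCP orientation; "wrist_force": force on the tool from outside, world axes, zero at the start; "moment": the same for the moment, N m; "finger_gap": finger opening in mm; "finger_force": force on a finger pad.
Only numpy, scipy, OpenCV 4.12 (cv2) and the standard library are available. Lean on these libraries where they do the work, as an engineer would, in place of code of your own. Each camera call takes 0.05 s, during which the arm holds its last target. There are 200 camera calls.

TASK

Clear the breakfast table of medicine: open the little cabinet's child-safe door by pressing the catch hidden in the notch behind its top edge while pulling the door, put every square medicine tin that is out on the table into the rack on the inside of the door, and shut the door fully so that the catch springs up and locks it. Then, with the tins locked away, swing the pill dispenser's sprung lever right to its stop and let it spring all the way back. Leave the mugs, butter dish and egg cup where they are; the tins may get knocked or slip from the fingers, and then have to be picked up again.

Things in the scene. Friction and masses are not known exactly. Their poses are not given: they have to be found in the camera images.
- cabinet: white cabinet at the back, fixed, 319 mm wide, 190 deep, 250 high. Origin on the door's hinge line at table level; x into the cabinet, y along its front to the left, z up; the front spans y +12 to -307 mm. The hinge is at the left end. The door covers the upper part of the front; the lowest 95 mm is a dummy drawer.
- hinge_top (a point): point on the vertical hinge axis at the height of the door's and the cabinet's top, 250 mm above the table; axes as the cabinet's. The shut door is a light wood panel 18 mm thick from x = -18 (outer face) to 0 (inner face, in line with the hinge axis), y = +9 to -293, and 100 to 250 mm above the table; it has no handle.
- notch (a point): middle of the open notch in the cabinet's roof behind the shut door's free end, level with the roof; axes as the cabinet's. The notch is 50 mm deep (from the door's inner face inward) and 70 mm wide; elsewhere the roof ends 30 mm behind the door, too narrow for a tin. A finger reaches down here behind the door onto the catch paddle.
- door_edge (a point): middle of the door's top edge in front of the paddle, 268 mm from the hinge axis, midway in the 18 mm thickness; moves with the door, x inward from the inner face, y along the door to the hinge. Pinch the panel here from above, one finger behind it pressing the paddle and one in front, and follow the arc about the hinge.
- door (a joint): door angle in rad: 0 shut, grows as the free end swings out towards the robot (clockwise seen from above), at most 1.6. While the catch is up the door gives only about 0.03 rad. Open some 75 degrees to load the rack. It stays where it is left (friction about 0.15 N m).
- catch (a joint): how far the catch is pressed down, in m: 0 up (locks the shut door), 0.018 fully down. Above about 0.010 the door is free. Sprung: 2 N at the start, 6.5 N fully down. It rides on the door. Its nose is sloped, so a door pushed shut at its free end with about 10 N latches by itself; it may also be shut with the paddle held down.
- paddle (a point): middle of the top face of the catch's grey paddle on the inside of the door: 12 mm below the door's top when up, 268 mm from the hinge axis, 19.5 mm behind the inner face. The paddle is 40 mm long along the door and reaches from 3 to 36 mm behind the inner face. Moves with door and catch; axes as the door's.
- rack (a point): middle of the rack's floor on the inside of the door, 165 mm above the table, moves with the door. x away from the door's inner face (50 mm off it), y towards the hinge axis (128 mm off), z up. Inside 100 (x) by 224 mm (y); walls 30 mm high, door panel 85 mm. Tins fit in a row at y = -75, -25, 25, 75 mm and pass under the roof if below 73 mm. Free from above with the door open 70 degrees or more.
- tin0: a plain square metal medicine tin, 44 x 44 mm and 60 mm tall with a slightly brighter lid band on its upper part, 90 g (varies). Origin at its centre, z axis up through the lid when it stands. Starts standing on the bamboo tray at the left. None if it is absent in this run: two, three or four of the four tins are there.
- tin1: a plain square metal medicine tin, 44 x 44 mm and 60 mm tall with a slightly brighter lid band on its upper part, 90 g (varies). Origin at its centre, z axis up through the lid when it stands. Starts standing on the bamboo tray at the left. None if it is absent in this run: two, three or four of the four tins are there.
- tin2: a plain square metal medicine tin, 44 x 44 mm and 60 mm tall with a slightly brighter lid band on its upper part, 90 g (varies). Origin at its centre, z axis up through the lid when it stands. Starts standing on the table on the right. None if it is absent in this run: two, three or four of the four tins are there.
- tin3: a plain square metal medicine tin, 44 x 44 mm and 60 mm tall with a slightly brighter lid band on its upper part, 90 g (varies). Origin at its centre, z axis up through the lid when it stands. Starts standing on the table on the right. None if it is absent in this run: two, three or four of the four tins are there.
- pivot (a point): centre of the round white pill dispenser (fixed drum, 120 mm across, 56 mm high, on the table at the right), on the lever's vertical axis, 69 mm above the table. Fixed axes of the dispenser: at rest the lever points along -x.
- lever (a joint): angle of the dispenser's steel advance lever in rad: 0 at rest, grows clockwise seen from above (from the dispenser's -x towards its +y), firm stop at 1.1. Springs back by itself when let go; takes about 0.6 N at the post at the start and 1.7 N at the stop.
- post_top (a point): top centre of the black upright post at the end of the lever, 115 mm above the table, 80 mm from the pivot; the post is 16 mm thick and stands 46 mm above the lever. It can be pinched from above or pushed from its side.
- mug1: white stoneware mug, 82 mm across, 90 mm high, origin under its centre. Leave it alone.
- mug2: white stoneware mug, 82 mm across, 90 mm high, origin under its centre. Leave it alone.
- butter_dish: round glass butter dish, 116 mm across, 77 mm high, origin under its centre. Leave it alone.
- egg_cup: mint green silicone egg cup, 52 mm across, 55 mm high, origin under its centre. Leave it alone.
- tray: bamboo tray, 220 (x) by 160 (y) mm, floor 6 mm thick, rim 14 mm high; fixed. Origin under its centre.

How it is judged:
By the outcome, as a careful person would: the job done as asked, in the order asked, and still so for the second after the job is handed in, with the robot touching nothing.
Of tin0, tin1, tin2, tin3 only 2 to 4 are there at a start; the rules pass over those that are not, and their reading is None.
At some moment in a run one of tin0, tin1, tin2, tin3 may be knocked a few centimetres aside while the robot is not near it.
Once in a run the grip may slacken for a moment while it holds something.
It also fails if it takes over 210 s, if anything falls off the work surface, if the arm or the gripper's body presses on something with over 40 N, if the wrist force passes 120 N, or if a joint passes its speed limit or range.

## Working session

There is one attempt and no reset: what is moved stays moved. The work goes in short steps, Python scripts to look and compute and a shell command to move; the robot and the scene stay as the last step left them, time stands still between calls to the robot, and variables do not carry over. Pictures are saved under pics/ and viewed, at most 14 in all, crops included, and the job is handed in when it is done.

```bash
ls; mkdir -p pics; cat > h.py <<'E'
import numpy as np, cv2
from scipy.spatial.transform import Rotation as Ro
from cell import manip, optics
np.set_printoptions(precision=1,suppress=True)
def cloud(name):
    c=optics.calibration(name); im,d=optics.camera(name)
    K,R,t=np.array(c["camera_matrix"]),np.array(c["R"]),np.array(c["t"])
    v,u=np.mgrid[0:400,0:640]
    P=np.stack([(u-K[0,2])/K[0,0]*d,(v-K[1,2])/K[1,1]*d,d],-1)
    W=(P-t)@R
    W[d==0]=np.nan
    return im,W
def save(im,n,s=1.25):
    cv2.imwrite('pics/'+n,cv2.resize(im[:,:,::-1],None,fx=s,fy=s))
def pose():
    s=manip.read_state(); return np.array(s["eef_pos"]),Ro.from_euler('xyz',s["eef_rot"])
def delta(p,rpy=None,yaw=None):
    """shift & rotvec in tool frame to reach world p, tool down with closing dir at world yaw (y axis)"""
    p0,R0=pose()
    if yaw is not None:
        best=None
        for k in (0,np.pi):
            a=yaw+k; y=np.array([np.cos(a),np.sin(a),0]); z=np.array([0,0,-1.]); x=np.cross(y,z)
            rv=(R0.inv()*Ro.from_matrix(np.stack([x,y,z],1))).as_rotvec()
            if best is None or np.linalg.norm(rv)<np.linalg.norm(best): best=rv
    else: best=np.zeros(3)
    np.set_printoptions(precision=3,suppress=True)
    print('shift',R0.inv().apply(np.array(p)-p0).round(1),'rot',best.round(4))
E
python3 - <<'E'
from h import *
s=manip.read_state(); print(s)
print(pose()[1].as_matrix())
for n in("top","side"):
    im,W=cloud(n); save(im,n+'0.png'); np.savez('/tmp/'+n,im=im,W=W)
    c=optics.calibration(n);print(n,-np.array(c["R"]).T@c["t"],c["camera_matrix"])
E
```

```text
pics
{'clock': 0.0, 'joints': array([-1.2,  0.3,  1.5, -0. ,  1.3, -0.1]), 'qd': array([-0., -0.,  0., -0., -0.,  0.]), 'effort': array([ -0. , -53.2, -35.3,   0.1,   0. ,  -0. ]), 'eef_pos': array([ 242. , -493.6,  171.7]), 'eef_rot': array([-3.1, -0. ,  0.5]), 'wrist_force': array([-0.4,  0.2,  0.1]), 'moment': array([ 0.1, -0. ,  0. ]), 'finger_force': 0.0, 'finger_gap': 93.5280215239997}
[[ 0.9  0.4 -0. ]
 [ 0.4 -0.9  0. ]
 [ 0.  -0.  -1. ]]
top [ 463.5  -14.7 1180.8] [[415.9   0.  318.4]
 [  0.  415.9 202.2]
 [  0.    0.    1. ]]
side [-152.1  693.7  940.9] [[477.2   0.  321.7]
 [  0.  477.2 203.6]
 [  0.    0.    1. ]]
```

View pics/top0.png

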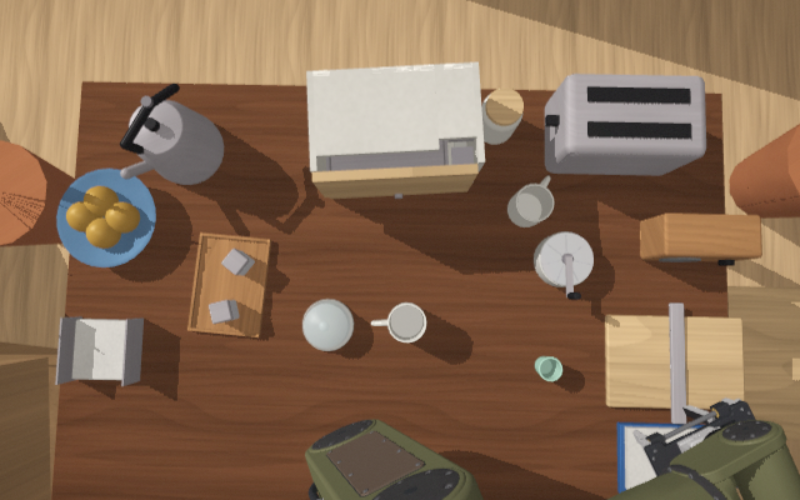

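View pics/side0.png

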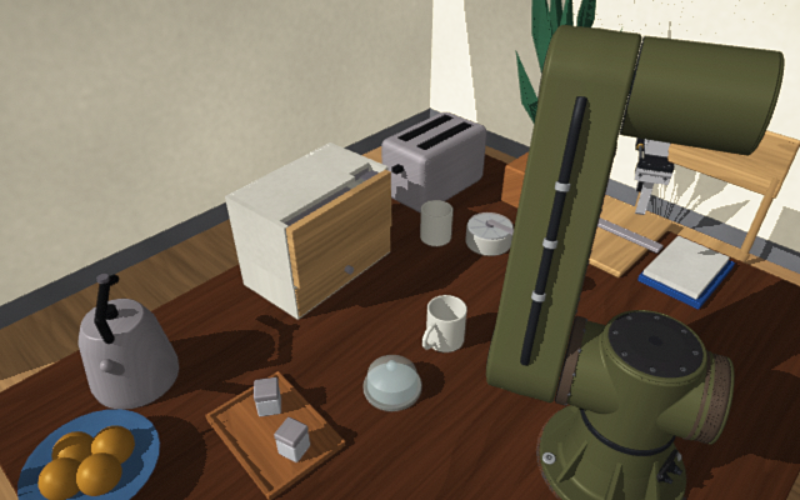

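The top view shows tins at about (238,262) and (223,312) on the tray, the cabinet at (395,120) with its notch at (458,150), the dispenser at (565,260) with its post at (574,295), mugs at (407,322) and (530,205), the butter dish at (328,325) and the egg cup at (548,368). No tins show on the right, but the arm could be hiding some there.

```bash
python3 - <<'E'
from h import *
z=np.load('/tmp/top.npz'); im,W=z['im'],z['W']
hsv=cv2.cvtColor(im,cv2.COLOR_RGB2HSV)
def box(u0,u1,v0,v1):
    m=np.zeros(im.shape[:2],bool); m[int(v0/1.25):int(v1/1.25),int(u0/1.25):int(u1/1.25)]=1; return m
Z=W[...,2]
# tins
for n,b in (('tA',(220,260,245,280)),('tB',(205,242,295,328))):
    m=box(*b)&(Z>60)&(Z<73); p=W[m]
    r=cv2.minAreaRect(p[:,:2].astype(np.float32)); print(n,m.sum(),p.mean(0),np.array(r[0]),np.array(r[1]),r[2])
m=box(300,500,50,205)&(Z>240)&(Z<262); wood=m&(hsv[...,1]>60); white=m&(hsv[...,1]<40)
for n,mm in(('door',wood),('white',white)):
    p=W[mm]; r=cv2.minAreaRect(p[:,:2].astype(np.float32)); print(n,mm.sum(),p.mean(0),np.array(r[0]),np.array(r[1]),r[2]); print(cv2.boxPoints(r))
m=box(555,590,280,305)&(Z>105)&(Z<122); print('post',m.sum(),W[m].mean(0))
m=box(530,600,225,290)&(Z>50)&(Z<62); p=W[m]; print('drum',cv2.minEnclosingCircle(p[:,:2].astype(np.float32)),p.mean(0))
for n,b,h in (('mug1',(385,430,300,345),85),('mug2',(505,556,180,230),85),('egg',(530,570,350,385),50),('butter',(300,360,295,355),20)):
    m=box(*b)&(Z>h)&(Z<h+60); p=W[m]; print(n,cv2.minEnclosingCircle(p[:,:2].astype(np.float32)),p[:,2].max())
m=box(185,275,230,340)&(Z>10)&(Z<17);p=W[m];r=cv2.minAreaRect(p[:,:2].astype(np.float32));print('tray',r)
# unseen
E
```

```text
tA 264 [527.2 345.4  66. ] [527.1 346. ] [44.1 44.2] 52.971858978271484
tB 273 [419.1 371.3  65.9] [418.9 372.2] [43.5 45.4] 15.408075332641602
door 1172 [683.3   1.5 249.9] [684.1   2.7] [ 20.6 303.7] 3.681830406188965
[[ 664.1  153.6]
 [ 683.6 -149.5]
 [ 704.2 -148.1]
 [ 684.7  154.9]]
white 9481 [801.8   7.2 250.3] [790.3   4. ] [188.8 319.3] 4.003821849822998
[[ 685.   156.7]
 [ 707.3 -161.8]
 [ 895.6 -148.6]
 [ 873.3  169.9]]
post 38 [ 469.1 -372.   114.3]
drum ((548.7091674804688, -369.6798095703125), 59.39232635498047) [ 550.9 -369.2   56.6]
mug1 ((405.4513244628906, -27.22079086303711), 40.855194091796875) 97.96177024344428
mug2 ((664.0094604492188, -293.1385803222656), 41.1521110534668) 95.98440157758763
egg ((312.3223571777344, -335.1965637207031), 26.046977996826172) 59.957789176062064
butter ((393.0140075683594, 147.6793670654297), 48.78645706176758) 79.30658945459393
tray ((478.3885498046875, 372.80023193359375), (161.98167419433594, 220.29452514648438), 85.59595489501953)
```

```bash
cat >> h.py <<'E'
H=np.array([685.5,145.3]); CY=0.067
def dirs(a):
    n=np.array([np.cos(CY-a),np.sin(CY-a)]); d=np.array([n[1],-n[0]]); return n,d
def edge(a,off=-9,r=268):
    n,d=dirs(a); return H+r*d+off*n
def rack(a,y):
    n,d=dirs(a); return H+(128-y)*d+50*n
E
python3 - <<'E'
from h import *
print(edge(0)); delta([*edge(0),300],yaw=CY)
E
```

```text
[ 694.5 -122.7]
shift [ 569.5 -134.  -128.1] rot [-0.001 -0.001 -1.182]
```

```bash
python3 -m crank '[[43,0,0,-60,0,0,0],[43,0,0,-128,0,0,0],[43,100,-20,-128,0,0,-0.2],[43,569.5,-134,-128,0,0,-1.182],[43,569.5,-134,-128,0,0,-1.182],[43,569.5,-134,-128,0,0,-1.182],[43,569.5,-134,-128,0,0,-1.182],[43,569.5,-134,-128,0,0,-1.182],[43,569.5,-134,-128,0,0,-1.182],[43,569.5,-134,-128,0,0,-1.182]]' 20
python3 - <<'E'
from h import *
delta([*edge(0),300],yaw=CY); print(manip.read_state()['joints'])
E
```

```text
clock: 1.1
eef_pos: [551.5, -240.2, 294.9]
eef_rot: [-3.141, -0.0, 1.644]
wrist_force: [0.7, -1.4, 0.3]
finger_gap: 40.3
finger_force: 0.0
shift [106.7 151.2  -5.1] rot [-0.    -0.     0.006]
[-0.472  0.365  1.156 -0.     1.621 -0.545]
```

```bash
python3 -m crank '[[43,100,150,-5,0,0,0],[43,100,150,-5,0,0,0],[43,100,150,-5,0,0,0],[43,100,150,-5,0,0,0],[43,100,150,-5,0,0,0],[43,100,150,-5,0,0,0],[43,100,150,-5,0,0,0]]'
python3 - <<'E'
from h import *
delta([*edge(0),300],yaw=CY)
im,W=cloud('top'); save(im,'top1.png'); np.savez('/tmp/top1',im=im,W=W)
im,W=cloud('wrist'); save(im,'w1.png');
Z=W[...,2];m=(Z>243)&(Z<257)&(cv2.cvtColor(im,cv2.COLOR_RGB2HSV)[...,1]>60)
p=W[m];r=cv2.minAreaRect(p[:,:2].astype(np.float32));print(m.sum(),r,p.mean(0),cv2.boxPoints(r))
E
```

```text
clock: 1.8
eef_pos: [692.6, -132.9, 300.3]
eef_rot: [-3.142, 0.0, 1.637]
wrist_force: [-0.0, -0.5, 1.0]
finger_gap: 40.5
finger_force: 0.0
shift [10.1  2.5  0.3] rot [-0.     0.    -0.001]
5333 ((689.49267578125, -64.2691879272461), (18.051673889160156, 166.0980987548828), 4.1100640296936035) [688.969 -57.656 249.121] [[ 674.538   17.919]
 [ 686.442 -147.752]
 [ 704.448 -146.458]
 [ 692.543   19.213]]
```

View pics/top1.png

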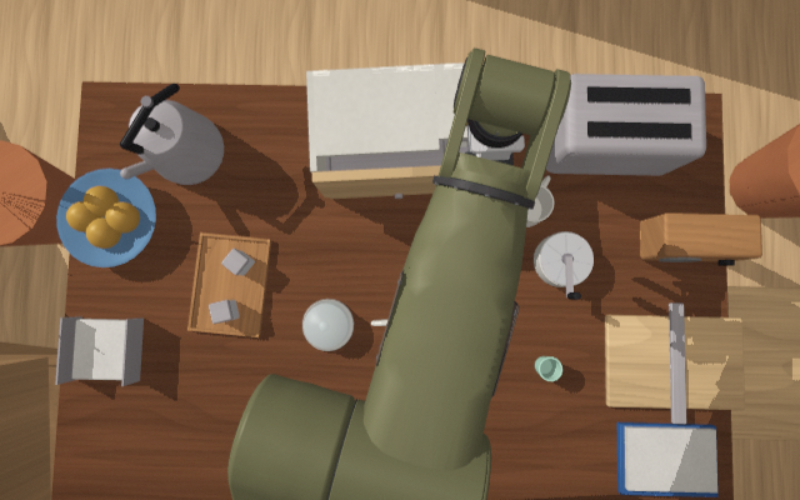

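View pics/w1.png

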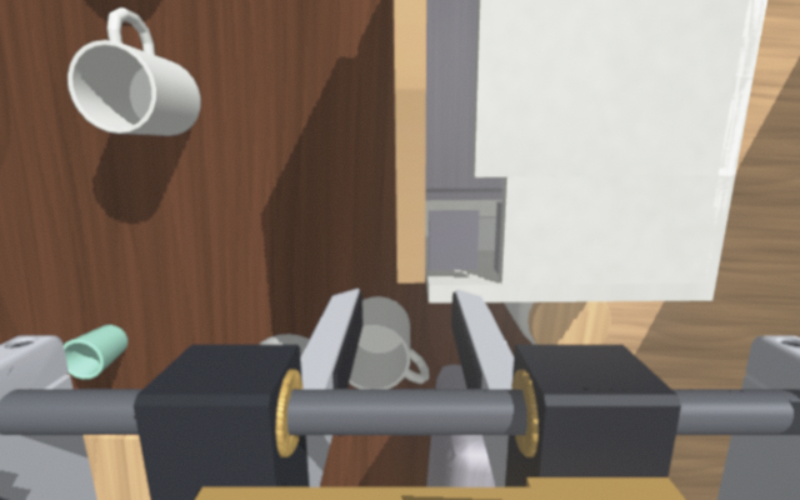

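The wrist view shows the notch and paddle at (460,240), the door's free end at (410,280), and the fingers around x 340–470. With the arm moved, the right side has no tins, so only the two on the tray are there.

```bash
python3 -m crank '[[43,10,2.5,0,0,0,0],[43,10,2.5,20,0,0,0],[43,10,2.5,40,0,0,0],[43,10,2.5,55,0,0,0],[43,10,2.5,60,0,0,0],[43,10,2.5,66,0,0,0],[43,10,2.5,71,0,0,0],[43,10,2.5,76,0,0,0],[43,10,2.5,77,0,0,0],[43,10,2.5,77,0,0,0]]' 25
```

```text
clock: 2.9
eef_pos: [695.0, -121.9, 223.2]
eef_rot: [3.142, -0.0, 1.638]
wrist_force: [-0.0, 0.2, -0.7]
finger_gap: 40.8
finger_force: 0.0
```

```bash
python3 -m crank '[[43,0,0,0,0,0,0],[43,0,0,0,0,0,0]]'; python3 - <<'E'
from h import *
im,W=cloud('wrist'); save(im,'w2.png')
s=manip.read_state();print(s['wrist_force'],s['moment'])
E
```

```text
clock: 3.1
eef_pos: [695.1, -121.9, 223.4]
eef_rot: [3.141, 0.0, 1.638]
wrist_force: [0.2, -0.5, -0.1]
finger_gap: 40.2
finger_force: 0.0
[ 0.  -0.1  0.5] [-0.  -0.1  0. ]
```

View pics/w2.png

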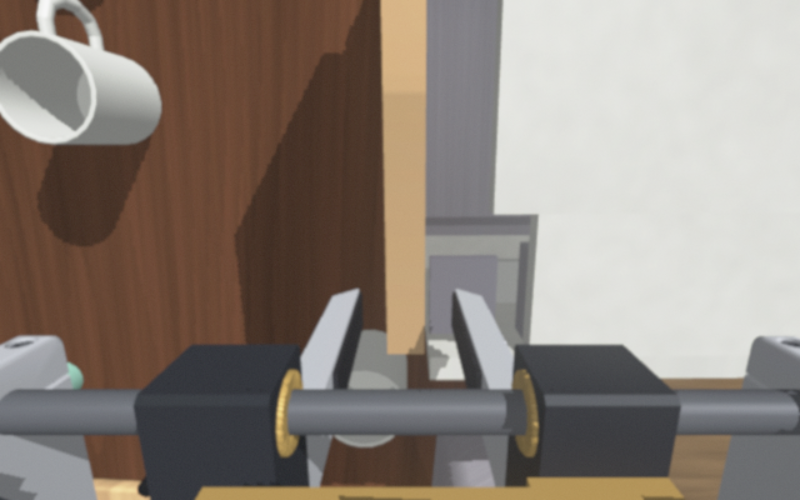

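The wrist view shows the paddle at (460,295) with the inner finger tip at (470,290), close to it. No force is felt, so I'll measure the paddle's position and height.

```bash
python3 - <<'E'
from h import *
im,W=cloud('wrist')
for u,v in ((445,265),(460,270),(480,265),(440,300),(445,320),(440,330),(510,290),(440,245),(440,360),(345,292),(465,292),(460,283)):
    print(u,v,W[int(v/1.25),int(u/1.25)],im[int(v/1.25),int(u/1.25)])
print(pose()[0], edge(0,19.5))
E
```

```text
445 265 [ 711.9 -104.8  237.1] [130 128 135]
460 270 [ 719.4 -106.6  237.8] [131 130 138]
480 265 [ 729.  -103.6  237.1] [131 129 137]
440 300 [ 711.  -122.9  237.5] [131 128 136]
445 320 [ 714.5 -133.8  236.6] [130 128 136]
440 330 [ 712.4 -139.2  237.2] [130 128 135]
510 290 [ 751.3 -122.7  215.5] [146 148 145]
440 245 [ 722.5 -127.9   93.9] [152 153 147]
440 360 [ 712.3 -149.1  250.1] [156 155 152]
345 292 [ 632.6 -208.     0.1] [129 127 127]
465 292 [ 719.3 -110.1  259. ] [177 179 184]
460 283 [ 720.  -113.1  237.6] [131 130 137]
[ 695.1 -121.9  223.3] [ 722.9 -120.8]
```

```bash
python3 - <<'E'
from h import *
im,W=cloud('wrist')
c=optics.calibration('wrist');R=np.array(c['R']);print('cam',-R.T@c['t']);print(R)
p0,R0=pose()
for v in range(284,350,8):
    r=[]
    for u in range(300,520,10):
        w=W[int(v/1.25),int(u/1.25)]; 
        r.append('%d/%d/%d'%tuple(np.nan_to_num(R0.inv().apply(w-p0),nan=-999)))
    print(v,' '.join(r))
im,W=cloud('side'); save(im[80:220,250:450],'s2.png',3)
E
```

```text
cam [689.4 -49.4 434.9]
[[ 1.   0.1  0. ]
 [ 0.1 -1.   0.2]
 [ 0.  -0.2 -1. ]]
284 -73/-117/224 -72/-105/222 -73/-95/224 -73/-84/223 -74/-73/225 -73/-62/223 -73/-51/224 -73/-40/223 -73/-29/223 10/-8/-26 10/-3/-25 10/0/-25 10/5/-25 6/10/-13 6/15/-14 6/20/-15 6/25/-12 6/30/-13 6/35/-14 6/40/-14 -1/50/8 -1/56/8
292 -81/-117/223 -82/-106/224 -82/-95/223 -81/-84/222 -81/-73/223 10/-25/-35 -82/-51/223 -82/-41/224 -81/-29/223 6/-8/-24 6/-3/-26 6/0/-25 6/5/-25 3/10/-15 2/15/-14 2/20/-14 10/22/-36 2/30/-14 2/35/-14 2/40/-15 -5/50/8 -5/56/9
300 -92/-118/223 -91/-106/222 -92/-96/224 10/-32/-46 10/-28/-46 10/-24/-47 8/-20/-41 -92/-41/224 -91/-30/222 2/-8/-25 2/-3/-26 2/0/-26 2/5/-26 -1/10/-14 -2/15/-13 -2/20/-13 10/21/-47 10/25/-47 9/29/-45 -2/40/-14 -10/50/7 -10/56/9
308 -100/-118/223 -100/-107/223 -101/-97/225 10/-31/-55 10/-27/-54 10/-23/-56 4/-20/-41 -100/-41/222 -101/-30/224 -1/-8/-25 0/-3/-26 -1/0/-25 -1/5/-25 -5/10/-14 -5/15/-15 -6/20/-13 8/20/-51 10/24/-55 10/28/-56 -5/40/-14 -26/58/37 -26/64/37
316 -109/-119/222 -109/-108/224 -110/-97/224 10/-29/-63 10/-26/-63 -999/-999/-999 1/-20/-42 -
[... 431 characters left out ...]
/-30/-77 10/-27/-78 10/-23/-77 9/-20/-74 -4/-20/-44 -127/-41/219 -128/-30/222 -13/-8/-25 -13/-3/-26 -13/0/-26 -13/5/-25 -18/11/-14 -19/16/-13 -19/21/-14 5/19/-66 10/21/-77 10/24/-77 10/28/-77 10/31/-76 -26/56/1
340 -140/-121/224 10/-32/-84 10/-29/-84 10/-26/-84 10/-22/-84 5/-20/-74 -127/-50/198 -126/-39/195 -127/-29/198 -17/-8/-26 -17/-4/-26 -18/0/-25 -18/5/-26 -26/11/-7 -27/16/-7 -26/22/-7 0/19/-64 8/20/-81 10/23/-84 9/26/-83 10/29/-84 -26/53/-8
348 -149/-121/223 10/-31/-89 10/-28/-89 10/-25/-89 9/-22/-86 2/-21/-74 -126/-48/179 -125/-38/177 -128/-28/182 -22/-8/-25 -21/-4/-26 -22/0/-25 -21/5/-26 -26/11/-16 -26/16/-16 -27/21/-16 -999/-999/-999 9/19/-86 10/22/-89 10/25/-89 10/28/-89 -26/51/-16
```

View pics/s2.png

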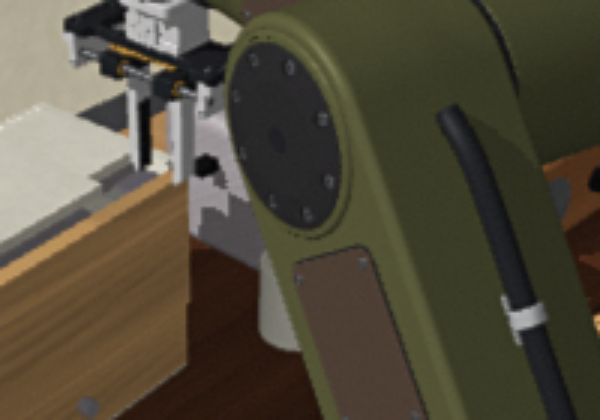

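The fingers seem to end about 33 mm above the reported TCP: the paddle is still up at z = 237 and there is no contact. I'll go down until I feel force.

```bash
python3 -m crank '[[43,0,0,5,0,0,0],[43,0,0,10,0,0,0],[43,0,0,15,0,0,0],[43,0,0,20,0,0,0],[43,0,0,20,0,0,0]]';  python3 -m crank '[[43,0,0,4,0,0,0],[43,0,0,7,0,0,0],[43,0,0,7,0,0,0]]'; python3 - <<'E'
from h import *
im,W=cloud('wrist')
for u,v in ((445,255),(460,260),(440,280),(440,270),(440,310)):
    print(u,v,W[int(v/1.25),int(u/1.25)],im[int(v/1.25),int(u/1.25)])
save(im,'w3.png')
E
```

```text
clock: 3.8
eef_pos: [694.9, -121.9, 202.4]
eef_rot: [-3.141, -0.0, 1.638]
wrist_force: [-0.3, 0.2, 2.4]
finger_gap: 40.5
finger_force: 1.2
clock: 4.1
eef_pos: [695.1, -121.9, 196.0]
eef_rot: [3.141, 0.0, 1.638]
wrist_force: [0.5, -0.7, 3.7]
finger_gap: 40.5
finger_force: 2.0
445 255 [ 724.4 -129.5   92.8] [158 157 152]
460 260 [ 736.  -132.    95.7] [156 156 153]
440 280 [ 708.2 -106.9  227.8] [134 131 139]
440 270 [ 707.9 -102.3  227.3] [132 131 137]
440 310 [ 709.3 -120.7  229. ] [108 108 111]
```

View pics/w3.png

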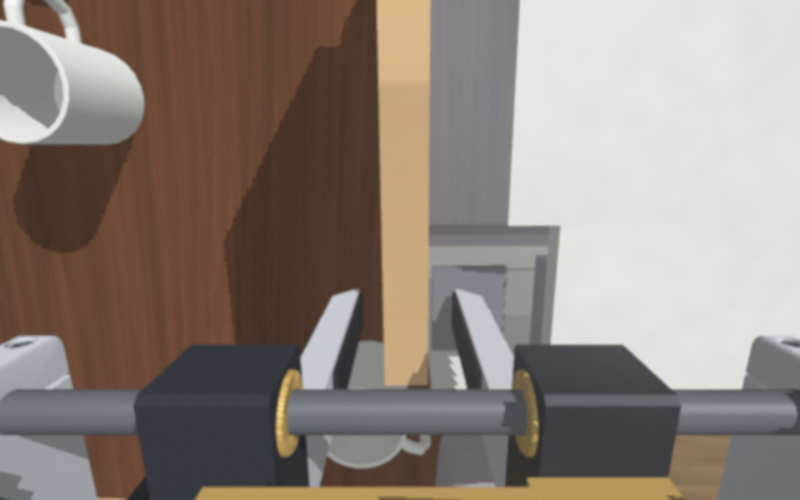

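The paddle is now pressed to z ≈ 228 with the TCP reading 196, so the real finger tips are about 32 mm above the reported TCP. I'll press to the end and pinch.

```bash
python3 -m crank '[[43,0,0,4,0,0,0],[43,0,0,6.5,0,0,0],[43,0,0,6.5,0,0,0],[18,0,0,6.5,0,0,0],[18,0,0,6.5,0,0,0],[15,0,0,6.5,0,0,0],[15,0,0,6.5,0,0,0]]' 25; python3 - <<'E'
from h import *
print(pose()[0])
for a in (.15,.3,.5,.7,.9,1.1,1.3):
    print(a,edge(a)); delta([*edge(a),189.5],yaw=CY-a)
E
```

```text
clock: 4.85
eef_pos: [695.0, -122.5, 189.8]
eef_rot: [3.141, 0.001, 1.638]
wrist_force: [0.3, -2.9, 5.6]
finger_gap: 17.6
finger_force: 28.7
[ 695.  -122.5  189.8]
0.15 [ 654.3 -121. ]
shift [  4.1 -40.5   0.3] rot [0.    0.001 0.15 ]
0.3 [ 614.863 -113.38 ]
shift [ 14.4 -79.4   0.3] rot [0.    0.001 0.3  ]
0.5 [564.879 -94.19 ]
shift [  36.9 -128.     0.3] rot [0.001 0.001 0.5  ]
0.7 [519.704 -65.453]
shift [  68.6 -171.1    0.2] rot [0.001 0.001 0.7  ]
0.9 [481.139 -28.313]
shift [ 108.2 -207.1    0.2] rot [0.001 0.001 0.9  ]
1.1 [450.721  15.748]
shift [ 154.2 -234.5    0.1] rot [0.001 0.001 1.1  ]
1.3 [429.663  64.974]
shift [ 204.7 -252.3    0.1] rot [0.001 0.001 1.3  ]
```

```bash
python3 -m crank '[[15,1.3,-18.7,0,0,0,0.07],[15,3.9,-37.3,0,0,0,0.14],[15,7.8,-55.7,0,0,0,0.21],[15,12.9,-73.7,0,0,0,0.28],[15,19.3,-91.3,0,0,0,0.35],[15,26.9,-108.5,0,0,0,0.42],[15,35.7,-125.1,0,0,0,0.49],[15,45.6,-141,0,0,0,0.56],[15,56.8,-156.2,0,0,0,0.63],[15,68.8,-170.5,0,0,0,0.7]]'
```

```text
clock: 5.85
eef_pos: [518.9, -65.7, 189.7]
eef_rot: [3.141, 0.003, 0.934]
wrist_force: [-3.7, -6.3, 9.0]
finger_gap: 17.6
finger_force: 28.6
```

```bash
python3 -m crank '[[15,1.3,-18.7,0,0,0,0.07],[15,3.9,-37.3,0,0,0,0.14],[15,7.8,-55.7,0,0,0,0.21],[15,12.9,-73.7,0,0,0,0.28],[15,19.3,-91.3,0,0,0,0.35],[15,26.9,-108.5,0,0,0,0.42],[15,35.7,-125.1,0,0,0,0.49],[15,45.6,-141,0,0,0,0.56],[15,56.8,-156.2,0,0,0,0.63],[15,56.8,-156.2,0,0,0,0.63]]'
python3 -m crank '[[15,0,0,0,0,0,0],[35,0,0,0,0,0,0],[35,0,0,0,0,0,0],[35,0,0,-20,0,0,0],[35,0,0,-60,0,0,0],[35,0,0,-110,0,0,0],[35,0,0,-110,0,0,0]]'
python3 - <<'E'
from h import *
im,W=cloud('top'); save(im,'top2.png'); np.savez('/tmp/top2',im=im,W=W); Z=W[...,2]
def box(u0,u1,v0,v1):
    m=np.zeros(im.shape[:2],bool); m[int(v0/1.25):int(v1/1.25),int(u0/1.25):int(u1/1.25)]=1; return m
for n,b in (('tA',(215,262,240,285)),('tB',(200,245,290,332))):
    m=box(*b)&(Z>60)&(Z<73); p=W[m]
    r=cv2.minAreaRect(p[:,:2].astype(np.float32)); print(n,m.sum(),r)
    delta([*r[0],250],yaw=np.radians(r[2])); delta([*r[0],250],yaw=np.radians(r[2]+90))
print(manip.read_state()['joints'])
E
```

```text
clock: 6.85
eef_pos: [425.8, 74.5, 189.7]
eef_rot: [-3.141, 0.004, 0.307]
wrist_force: [-16.3, -4.7, 12.7]
finger_gap: 17.6
finger_force: 28.6
clock: 7.55
eef_pos: [429.3, 73.7, 304.8]
eef_rot: [3.14, -0.008, 0.308]
wrist_force: [-0.2, -0.1, 0.0]
finger_gap: 32.8
finger_force: 0.0
tA 266 ((526.8890380859375, 345.79400634765625), (43.53565216064453, 44.22753143310547), 53.0714225769043)
shift [ 176.  -229.6   52. ] rot [-0.001 -0.004  0.952]
shift [ 176.  -229.6   52. ] rot [ 0.002 -0.003 -0.618]
tB 273 ((418.9913330078125, 371.93084716796875), (43.4388313293457, 46.10335922241211), 15.157231330871582)
shift [  81.1 -287.2   51.6] rot [ 0.003 -0.002 -1.527]
shift [  81.1 -287.2   51.6] rot [ 0.001 -0.004  0.043]
[ 0.086 -0.036  1.605  0.     1.57   1.349]
```

View pics/top2.png

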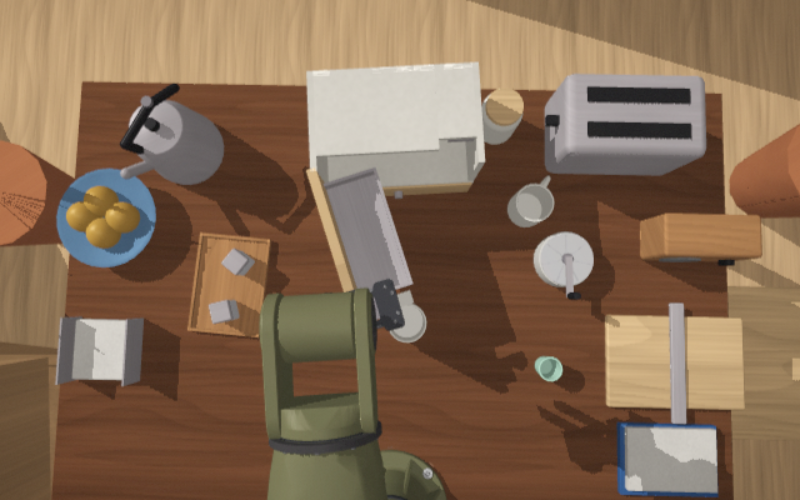

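The door is open about 75°, with the empty rack at (370,230) and the tins still at (238,262) and (223,312). Next I fetch tA.

```bash
python3 -m crank '[[80,176,-229.6,52,0.002,-0.003,-0.618],[80,176,-229.6,52,0.002,-0.003,-0.618],[80,176,-229.6,52,0.002,-0.003,-0.618],[80,176,-229.6,52,0.002,-0.003,-0.618],[80,176,-229.6,52,0.002,-0.003,-0.618],[80,176,-229.6,52,0.002,-0.003,-0.618],[80,176,-229.6,52,0.002,-0.003,-0.618],[80,176,-229.6,52,0.002,-0.003,-0.618],[80,176,-229.6,52,0.002,-0.003,-0.618],[80,176,-229.6,52,0.002,-0.003,-0.618]]'
cat >> h.py <<'E'
def rect(W,c,z0,z1,r=45):
    m=(np.hypot(W[...,0]-c[0],W[...,1]-c[1])<r)&(W[...,2]>z0)&(W[...,2]<z1); p=W[m].astype(np.float32)
    if len(p)<30: print('few',len(p)); return
    q=cv2.minAreaRect(p[:,:2]); print(len(p),np.round(q[0],1),np.round(q[1],1),round(q[2],1),'z',p[:,2].mean()); return q
E
python3 - <<'E'
from h import *
im,W=cloud('wrist'); save(im,'w4.png')
r=rect(W,(527,346),60,73)
delta([526.9,345.8,-12],yaw=np.radians(-37))
E
```

```text
clock: 8.6
eef_pos: [526.2, 344.7, 248.3]
eef_rot: [-3.139, 0.001, 0.925]
wrist_force: [-1.1, -0.6, 0.1]
finger_gap: 75.1
finger_force: 0.0Traceback (most recent call last):
  File "<stdin>", line 3, in <module>
  File "h.py", line 39, in rect
    q=cv2.minAreaRect(p[:,:2]); print(len(p),np.round(q[0],1),np.round(q[1],1),round(q[2],1),'z',p[:,2].mean()); return q
cv2.error: OpenCV(4.12.0) /io/opencv/modules/imgproc/src/convhull.cpp:143: error: (-215:Assertion failed) total >= 0 && (depth == CV_32F || depth == CV_32S) in function 'convexHull'
```

View pics/w4.png

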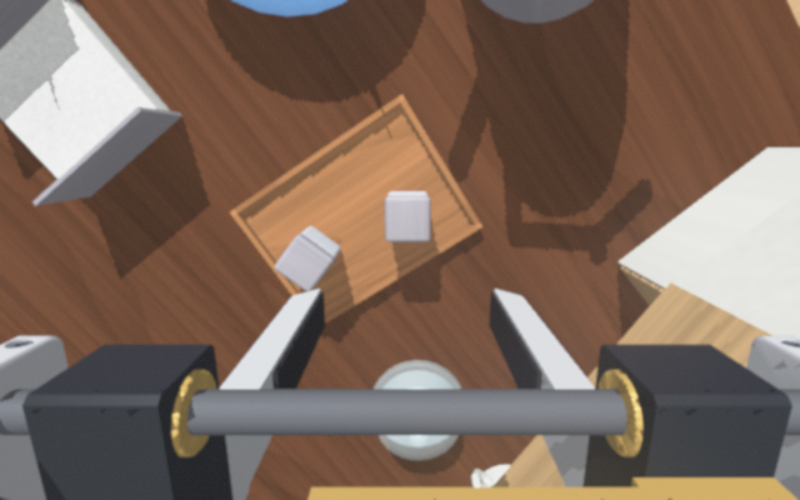

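The wrist view shows tin A at (408,217), centred and square to the fingers, and tin B at (308,258). Descending on A.

```bash
sed -i 's/cv2.minAreaRect(p\[:,:2\]); print/cv2.minAreaRect(np.ascontiguousarray(p[:,:2])); print/' h.py; python3 - <<'E'
from h import *
im,W=cloud('wrist')
rect(W,(527,346),60,73);rect(W,(419,372),60,73)
delta([526.9,345.8,-12],yaw=np.radians(-37))
E
```

```text
1326 [527.8 347.8] [44.  43.6] 53.0 z 64.7924
1218 [420.  374.3] [43.9 43.9] 15.5 z 64.75128
shift [  1.5   0.6 260.4] rot [-0.002  0.001 -0.   ]
```

```bash
python3 -m crank '[[80,2,0.5,50,-0.002,0,0],[80,2,0.5,100,-0.002,0,0],[80,2,0.5,150,-0.002,0,0],[80,2,0.5,190,-0.002,0,0],[80,2,0.5,220,-0.002,0,0],[80,2,0.5,240,-0.002,0,0],[80,2,0.5,255,-0.002,0,0],[80,2,0.5,260,-0.002,0,0],[80,2,0.5,260,-0.002,0,0],[80,2,0.5,260,-0.002,0,0]]' 25
python3 -m crank '[[30,0,0,0,0,0,0],[30,0,0,0,0,0,0],[30,0,0,0,0,0,0],[30,0,0,0,0,0,0],[30,0,0,0,0,0,0]]' 25
```

```text
clock: 9.7
eef_pos: [527.5, 347.2, -11.1]
eef_rot: [-3.142, 0.001, 0.926]
wrist_force: [-0.1, 0.0, -0.1]
finger_gap: 75.4
finger_force: 0.0
clock: 10.2
eef_pos: [526.9, 347.0, -12.2]
eef_rot: [-3.141, 0.002, 0.926]
wrist_force: [0.6, 0.1, 1.3]
finger_gap: 43.7
finger_force: 25.0
```

```bash
python3 -m crank '[[30,0,0,-30,0,0,0],[30,0,0,-75,0,0,0],[30,0,0,-125,0,0,0],[30,0,0,-175,0,0,0],[30,0,0,-225,0,0,0],[30,0,0,-270,0,0,0],[30,0,0,-282,0,0,0],[30,0,0,-282,0,0,0]]' 30
python3 - <<'E'
from h import *
im,W=cloud('top')
np.savez('/tmp/top3',im=im,W=W)
hsv=cv2.cvtColor(im,cv2.COLOR_RGB2HSV); Z=W[...,2]
z=np.load('/tmp/top2.npz'); im2,W2=z['im'],z['W']
for I,X in ((im,W),(im2,W2)):
    h=cv2.cvtColor(I,cv2.COLOR_RGB2HSV)
    m=(X[...,2]>240)&(X[...,2]<258)&(h[...,1]>60)&(h[...,0]<25)&(X[...,0]<690)&(X[...,0]>400)&(X[...,1]>20)&(X[...,1]<170)
    p=np.ascontiguousarray(X[m][:,:2].astype(np.float32)); r=cv2.minAreaRect(p); print(len(p),r,cv2.boxPoints(r))
# rack floor points
m=(W[...,2]>155)&(W[...,2]<175)&(W[...,0]>420)&(W[...,0]<680)&(abs(W[...,1]-50)<120)
p=W[m]; q=cv2.minAreaRect(np.ascontiguousarray(p[:,:2].astype(np.float32))); print('floor',len(p),q)
print(rack(1.33,0), manip.read_state()['joints'])
E
```

```text
clock: 11.0
eef_pos: [527.7, 347.5, 271.1]
eef_rot: [3.141, -0.0, 0.926]
wrist_force: [-0.3, -0.3, -1.8]
finger_gap: 43.9
finger_force: 30.0
1110 ((551.9945068359375, 89.51454162597656), (301.5229797363281, 54.195674896240234), 18.916730880737305) [[400.6  66.3]
 [418.2  15. ]
 [703.4 112.8]
 [685.8 164. ]]
849 ((578.6676025390625, 117.73408508300781), (232.71871948242188, 18.354541778564453), 19.014310836791992) [[465.7  88.5]
 [471.6  71.1]
 [691.7 147. ]
 [685.7 164.3]]
floor 3607 ((575.584716796875, 54.46037292480469), (230.47799682617188, 100.42921447753906), 18.92936897277832)
[578.7  58.9] [ 0.5  0.4  1.1 -0.   1.6  1.2]
```

```bash
cat >> h.py <<'E'
A=1.307
def rackp(y): 
    n,d=dirs(A); return np.array([579.5,55.7])-y*d
E
python3 - <<'E'
from h import *
print(rackp(25),rack(A,25)); delta([*rackp(25),270],yaw=CY-A)
E
```

```text
[603.1  63.8] [604.3  64.6]
shift [-180.9  231.    -1.1] rot [-0.     0.003  0.595]
```

```bash
python3 -m crank '[[30,-20,25,-1,0,0,0.07],[30,-45,58,-1,0,0,0.15],[30,-75,95,-1,0,0,0.25],[30,-105,134,-1,0,0,0.35],[30,-135,172,-1,0,0,0.45],[30,-160,204,-1,0,0,0.53],[30,-175,223,-1,0,0,0.58],[30,-181,231,-1,0,0,0.595],[30,-181,231,-1,0,0,0.595],[30,-181,231,-1,0,0,0.595]]'
python3 - <<'E'
from h import *
delta([*rackp(25),148],yaw=CY-A); print(manip.read_state()['finger_gap'])
E
```

```text
clock: 12.05
eef_pos: [602.8, 64.9, 269.9]
eef_rot: [-3.142, 0.004, 0.333]
wrist_force: [-0.1, 1.0, -2.2]
finger_gap: 43.7
finger_force: 30.0
shift [  0.4   1.1 121.9] rot [-0.     0.004  0.002]
43.67472219556594
```

```bash
python3 -m crank '[[30,0,1,30,0,0,0],[30,0,1,60,0,0,0],[30,0,1,85,0,0,0],[30,0,1,105,0,0,0],[30,0,1,114,0,0,0],[30,0,1,118,0,0,0],[30,0,1,121,0,0,0],[30,0,1,121,0,0,0]]'
python3 - <<'E'
from h import *
im,W=cloud('wrist'); save(im,'w5.png')
E
```

```text
clock: 12.85
eef_pos: [603.4, 63.0, 150.4]
eef_rot: [3.141, 0.002, 0.331]
wrist_force: [0.7, -0.4, -1.3]
finger_gap: 44.1
finger_force: 30.0
```

View pics/w5.png

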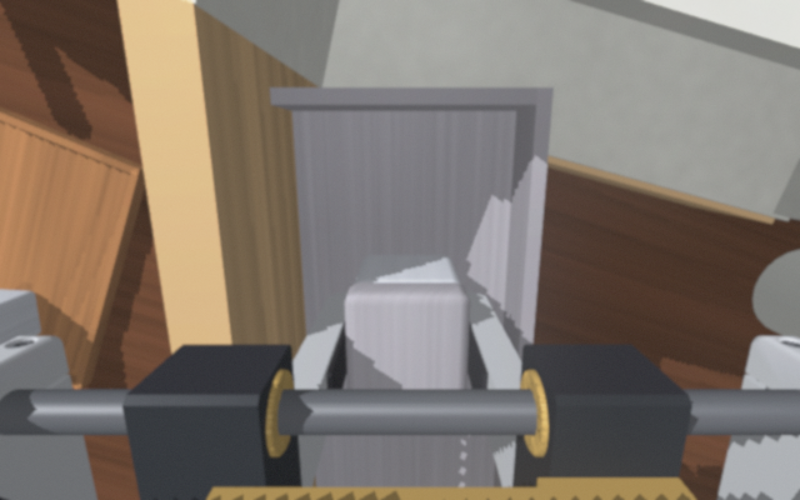

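The tin sits centred in the rack at (405,330), clear of both walls. Lowering the last 3 mm and releasing.

```bash
python3 -m crank '[[30,0,0,2,0,0,0],[30,0,0,3,0,0,0],[45,0,0,3,0,0,0],[60,0,0,3,0,0,0],[60,0,0,3,0,0,0],[60,0,0,-20,0,0,0],[60,0,0,-60,0,0,0],[60,0,0,-110,0,0,0],[60,0,0,-120,0,0,0],[60,0,0,-120,0,0,0]]'
python3 - <<'E'
from h import *
im,W=cloud('top'); rect(W,(419,372),60,73); rect(W,rackp(25),215,235)
delta([419.5,373.2,260],yaw=np.radians(15.3-90))
E
```

```text
clock: 13.9
eef_pos: [604.1, 62.9, 271.7]
eef_rot: [3.14, -0.001, 0.331]
wrist_force: [0.5, 0.5, 0.4]
finger_gap: 56.9
finger_force: 0.0
275 [418.9 372.4] [43.7 45.6] 15.4 z 65.96886
195 [599.4  60.6] [35.8 43.8] 21.2 z 224.95485
shift [ -73.2 -353.3    9.4] rot [0.001 0.002 0.064]
```

```bash
python3 -m crank '[[80,-73,-353,10,0,0,0.064],[80,-73,-353,10,0,0,0.064],[80,-73,-353,10,0,0,0.064],[80,-73,-353,10,0,0,0.064],[80,-73,-353,10,0,0,0.064],[80,-73,-353,10,0,0,0.064],[80,-73,-353,10,0,0,0.064],[80,-73,-353,10,0,0,0.064],[80,-73,-353,10,0,0,0.064],[80,-73,-353,10,0,0,0.064]]'
python3 - <<'E'
from h import *
im,W=cloud('wrist'); rect(W,(419,372),60,73)
delta([419.5,373.2,-12],yaw=np.radians(15.3-90))
E
```

```text
clock: 14.95
eef_pos: [420.1, 372.0, 258.7]
eef_rot: [3.14, 0.004, 0.266]
wrist_force: [0.5, 0.3, 0.0]
finger_gap: 75.3
finger_force: 0.0
1254 [419.7 374. ] [43.8 43.9] 14.8 z 64.75893
shift [  0.3  -2.  271. ] rot [ 0.001  0.003 -0.002]
```

```bash
python3 -m crank '[[80,0,-1.5,50,0,0.003,0],[80,0,-1.5,100,0,0.003,0],[80,0,-1.5,150,0,0.003,0],[80,0,-1.5,195,0,0.003,0],[80,0,-1.5,230,0,0.003,0],[80,0,-1.5,250,0,0.003,0],[80,0,-1.5,265,0,0.003,0],[80,0,-1.5,271,0,0.003,0],[80,0,-1.5,271,0,0.003,0]]' 25
python3 -m crank '[[30,0,0,0,0,0,0],[30,0,0,0,0,0,0],[30,0,0,0,0,0,0],[30,0,0,0,0,0,0],[30,0,0,0,0,0,0]]' 30
python3 -m crank '[[30,0,0,-30,0,0,0],[30,0,0,-75,0,0,0],[30,0,0,-125,0,0,0],[30,0,0,-175,0,0,0],[30,0,0,-225,0,0,0],[30,0,0,-270,0,0,0],[30,0,0,-282,0,0,0],[30,0,0,-282,0,0,0]]'
python3 - <<'E'
from h import *
delta([*rackp(-45),270],yaw=CY-A)
E
```

```text
clock: 15.9
eef_pos: [419.2, 373.6, -11.3]
eef_rot: [3.141, -0.001, 0.266]
wrist_force: [-0.2, -0.9, 0.5]
finger_gap: 75.1
finger_force: 0.0
clock: 16.4
eef_pos: [419.0, 374.2, -10.8]
eef_rot: [3.141, -0.001, 0.267]
wrist_force: [-1.1, -1.4, 3.4]
finger_gap: 43.7
finger_force: 30.0
clock: 17.2
eef_pos: [418.9, 374.5, 272.2]
eef_rot: [-3.141, -0.003, 0.267]
wrist_force: [-0.3, 0.0, -1.6]
finger_gap: 43.5
finger_force: 30.0
shift [ 25.9 352.8   2.1] rot [-0.    -0.004 -0.064]
```

```bash
python3 -m crank '[[30,2,25,2,0,-0.004,-0.01],[30,5,65,2,0,-0.004,-0.02],[30,8,110,2,0,-0.004,-0.03],[30,11,155,2,0,-0.004,-0.04],[30,15,200,2,0,-0.004,-0.05],[30,18,245,2,0,-0.004,-0.06],[30,22,290,2,0,-0.004,-0.064],[30,25,330,2,0,-0.004,-0.064],[30,26,353,2,0,-0.004,-0.064],[30,26,353,2,0,-0.004,-0.064]]'
python3 - <<'E'
from h import *
delta([*rackp(-45),148],yaw=CY-A)
E
```

```text
clock: 18.2
eef_pos: [536.6, 38.1, 266.2]
eef_rot: [-3.141, 0.007, 0.328]
wrist_force: [0.6, -0.1, -0.5]
finger_gap: 44.1
finger_force: 30.0
shift [  2.1  -2.7 118.2] rot [-0.     0.007 -0.003]
```

```bash
python3 -m crank '[[30,0.5,-1,0,0,0.005,0],[30,0.5,-1,30,0,0.005,0],[30,0.5,-1,60,0,0.005,0],[30,0.5,-1,85,0,0.005,0],[30,0.5,-1,104,0,0.005,0],[30,0.5,-1,112,0,0.005,0],[30,0.5,-1,116,0,0.005,0],[30,0.5,-1,116,0,0.005,0]]'
python3 - <<'E'
from h import *
im,W=cloud('wrist'); save(im,'w6.png')
delta([*rackp(-45),148],yaw=CY-A)
E
```

```text
clock: 19.0
eef_pos: [536.5, 42.0, 153.2]
eef_rot: [3.141, -0.002, 0.331]
wrist_force: [-0.7, 0.2, -0.6]
finger_gap: 44.0
finger_force: 30.0
shift [-0.1  0.8  5.7] rot [ 0.001 -0.003  0.   ]
```

View pics/w6.png

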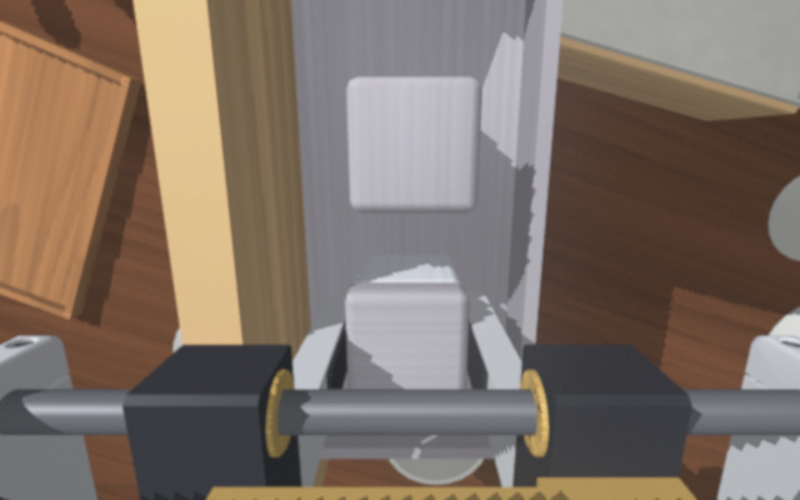

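Tin A stands at (412,142) and tin B is between the fingers at (405,330), both inside the rack. Lowering, releasing and lifting clear.

```bash
python3 -m crank '[[30,0,0,3,0,0,0],[30,0,0,5,0,0,0],[45,0,0,5,0,0,0],[60,0,0,5,0,0,0],[60,0,0,5,0,0,0],[60,0,0,-20,0,0,0],[60,0,0,-60,0,0,0],[60,0,0,-110,0,0,0],[60,0,0,-120,0,0,0],[60,0,0,-120,0,0,0]]'
python3 - <<'E'
from h import *
im,W=cloud('wrist'); rect(W,rackp(-45),215,235);rect(W,rackp(25),215,235)
h=cv2.cvtColor(im,cv2.COLOR_RGB2HSV)
m=(W[...,2]>243)&(W[...,2]<256)&(h[...,1]>60)&(W[...,1]>20)&(W[...,1]<170)
r=cv2.minAreaRect(np.ascontiguousarray(W[m][:,:2].astype(np.float32)));print(r,cv2.boxPoints(r))
print(edge(A)); delta([*edge(A),272],yaw=CY-A)
E
```

```text
clock: 20.05
eef_pos: [536.9, 41.5, 274.7]
eef_rot: [3.14, -0.005, 0.331]
wrist_force: [0.2, -0.4, -0.3]
finger_gap: 56.6
finger_force: 0.0
2846 [536.7  42.2] [44.8 43.9] 19.3 z 223.63019
3333 [604.   63.7] [43.2 44.2] 19.0 z 223.77089
((528.0192260742188, 101.50540161132812), (265.0121154785156, 18.61689567565918), 19.01352310180664) [[399.7  67.1]
 [405.8  49.5]
 [656.3 135.9]
 [650.3 153.5]]
[429.1  66.8]
shift [-93.2 -58.7   0.4] rot [ 0.001 -0.002 -0.   ]
```

```bash
python3 -m crank '[[43,-94,-59,0,0,0,0],[43,-94,-59,0,0,0,0],[43,-94,-59,0,0,0,0],[43,-94,-59,0,0,0,0],[43,-94,-59,0,0,0,0],[43,-94,-59,0,0,0,0]]' 25
python3 - <<'E'
from h import *
delta([428.3,66.6,190],yaw=CY-A)
E
```

```text
clock: 20.7
eef_pos: [429.1, 66.5, 272.1]
eef_rot: [3.141, -0.001, 0.33]
wrist_force: [1.2, 0.4, -0.4]
finger_gap: 40.2
finger_force: 0.0
shift [-0.7 -0.4 82.1] rot [ 0.    -0.001 -0.   ]
```

```bash
python3 -m crank '[[43,0,0,25,0,0,0],[43,0,0,50,0,0,0],[43,0,0,62,0,0,0],[43,0,0,70,0,0,0],[43,0,0,77,0,0,0],[43,0,0,82,0,0,0],[15,0,0,82,0,0,0],[15,0,0,82,0,0,0],[15,0,0,82,0,0,0],[15,0,0,82,0,0,0]]' 25
python3 - <<'E'
from h import *
print(manip.read_state()['wrist_force'],(pose()[0][:2]-edge(A)))
for a in (.657,0.0,-.01):
    print(a,edge(a)); delta([*edge(a),190],yaw=CY-a)
E
```

```text
clock: 21.7
eef_pos: [428.6, 66.8, 191.5]
eef_rot: [3.141, -0.003, 0.331]
wrist_force: [-3.4, -0.9, 5.8]
finger_gap: 17.7
finger_force: 34.5
[-3.4 -0.9  5.8] [-0.5  0. ]
0.657 [528.9 -72.4]
shift [ 49.7 164.2   1.8] rot [ 0.002 -0.002 -0.65 ]
0.0 [ 694.463 -122.701]
shift [189.9 265.6   2.2] rot [ 0.002 -0.002 -1.307]
-0.01 [ 697.142 -122.598]
shift [192.4 266.4   2.2] rot [ 0.003 -0.002 -1.317]
```

```bash
python3 -m crank '[[15,0,17.4,0,0,0,-0.065],[15,1.1,34.8,0,0,0,-0.13],[15,3.4,52.1,0,0,0,-0.195],[15,6.7,69.2,0,0,0,-0.26],[15,11.1,86.1,0,0,0,-0.325],[15,16.7,102.6,0,0,0,-0.39],[15,23.3,118.7,0,0,0,-0.455],[15,31,134.4,0,0,0,-0.52],[15,39.7,149.5,0,0,0,-0.585],[15,49.2,164,0,0,0,-0.65]]'
python3 - <<'E'
from h import *
delta([*edge(.657),190],yaw=CY-.657)
delta([*edge(.007),190],yaw=CY-.007)
E
```

```text
clock: 22.7
eef_pos: [529.0, -72.7, 191.5]
eef_rot: [3.139, -0.002, 0.984]
wrist_force: [1.6, 3.6, 3.4]
finger_gap: 17.6
finger_force: 34.7
shift [ 0.2 -0.2  1.5] rot [ 0.002 -0.002  0.003]
shift [ 48.9 163.9   2. ] rot [ 0.003 -0.001 -0.647]
```

```bash
python3 -m crank '[[15,0,17.4,1,0,0,-0.065],[15,1.1,34.8,1.5,0,0,-0.13],[15,3.4,52.1,1.5,0,0,-0.195],[15,6.7,69.2,1.5,0,0,-0.26],[15,11.1,86.1,1.5,0,0,-0.325],[15,16.7,102.6,1.5,0,0,-0.39],[15,23.3,118.7,1.5,0,0,-0.455],[15,31,134.4,1.5,0,0,-0.52],[15,35,142.2,1.5,0,0,-0.552]]'
python3 -m crank '[[15,1,8,0,0,0,-0.03],[15,2.4,14,0,0,0,-0.06],[15,4.5,20,0,0,0,-0.082],[15,5.5,23,0,0,0,-0.095],[15,5.7,24.5,0,0,0,-0.1],[15,5.7,24.5,0,0,0,-0.1]]'
python3 - <<'E'
from h import *
delta([*edge(.0),190],yaw=CY)
E
```

```text
clock: 23.6
eef_pos: [667.5, -121.8, 191.6]
eef_rot: [3.137, -0.001, 1.536]
wrist_force: [-1.8, 5.6, 12.3]
finger_gap: 18.0
finger_force: 34.2
clock: 24.2
eef_pos: [691.2, -122.0, 191.6]
eef_rot: [3.137, 0.006, 1.63]
wrist_force: [1.0, -21.5, 8.4]
finger_gap: 18.2
finger_force: 34.1
shift [-0.8  3.2  1.6] rot [ 0.005  0.006 -0.008]
```

```bash
python3 -m crank '[[15,-1,2,0,0,0,-0.005],[15,-1.5,4,0,0,0,-0.01],[15,-1.5,5,0,0,0,-0.01],[15,-1.5,5,0,0,0,-0.01]]'
```

```text
clock: 24.6
eef_pos: [695.1, -121.9, 191.5]
eef_rot: [3.14, 0.004, 1.64]
wrist_force: [-10.3, -13.8, 10.9]
finger_gap: 17.7
finger_force: 33.9
```

```bash
python3 -m crank '[[40,0,0,0,0,0,0],[40,0,0,0,0,0,0],[40,0,0,0,0,0,0],[40,0,0,-20,0,0,0],[40,0,0,-60,0,0,0],[40,0,0,-110,0,0,0],[40,0,0,-110,0,0,0]]'
python3 - <<'E'
from h import *
im,W=cloud('wrist'); save(im,'w7.png')
h=cv2.cvtColor(im,cv2.COLOR_RGB2HSV);Z=W[...,2]
m=(Z>243)&(Z<257)&(h[...,1]>60)
r=cv2.minAreaRect(np.ascontiguousarray(W[m][:,:2].astype(np.float32)));print(r,cv2.boxPoints(r))
q=W[(np.hypot(W[...,0]-722.9,W[...,1]+115)<12)]; print(len(q),np.median(q,0),np.percentile(q[:,2],[5,25,75,95]))
E
```

```text
clock: 25.3
eef_pos: [696.8, -119.0, 308.0]
eef_rot: [3.128, 0.003, 1.643]
wrist_force: [-0.4, -0.3, 0.6]
finger_gap: 37.7
finger_force: 0.0
((689.3780517578125, -56.30665588378906), (17.9680233001709, 181.14471435546875), 4.2449469566345215) [[ 673.7   33.4]
 [ 687.1 -147.3]
 [ 705.  -146. ]
 [ 691.6   34.7]]
4050 [ 716.1 -108.4  390.4] [236.5 357.6 411.4 442. ]
```

View pics/w7.png

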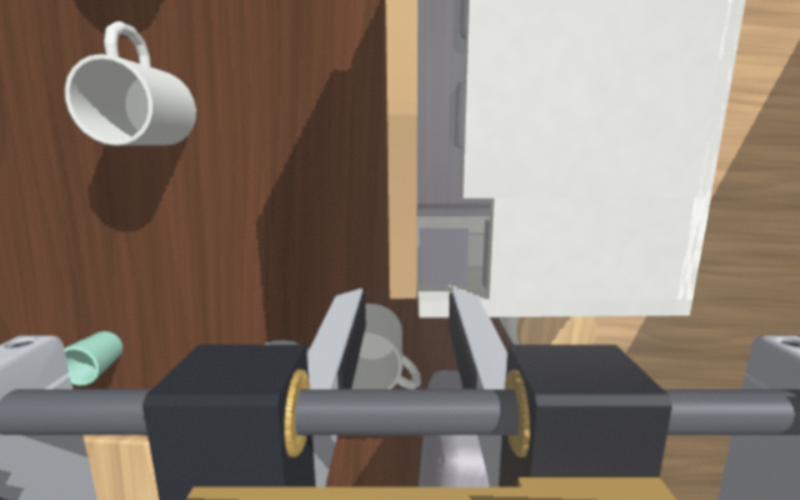

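The door is flush again (its end at (403,295)), the paddle is in the notch at (443,255), and the two tins show behind the door at (460,20) and (460,110). Next: check the paddle height, then plan the lever.

```bash
python3 - <<'E'
from h import *
im,W=cloud('wrist')
for u,v in ((430,240),(443,255),(455,270)): print(W[int(v/1.25),int(u/1.25)])
im,W=cloud('top'); Z=W[...,2]
m=(Z>108)&(Z<122)&(np.hypot(W[...,0]-550,W[...,1]+369)<110); print(m.sum(),np.nanmean(W[m],0),np.ptp(W[m],axis=0))
m=(Z>50)&(Z<62)&(np.hypot(W[...,0]-550,W[...,1]+369)<80); print(cv2.minEnclosingCircle(np.ascontiguousarray(W[m][:,:2].astype(np.float32))))
print(manip.read_state()['joints'])
E
```

```text
[ 711.1 -107.4  237.4]
[ 720.5 -117.   238.2]
[ 730.1 -127.3  237.5]
35 [ 469.  -372.2  115.2] [12.9 14.6 11.5]
((548.0991821289062, -370.0401306152344), 59.151268005371094)
[-0.2  0.7  0.7  0.   1.8 -0.3]
```

The paddle is back up at z = 238, so the door is shut and locked with the tins inside. Now the lever.

```bash
cat >> h.py <<'E'
P=np.array([548.5,-370.]); F0=np.pi+.026
def lev(th,off,r=80):
    f=F0-th; u=np.array([np.cos(f),np.sin(f)]); t=np.array([np.sin(f),-np.cos(f)]); return P+r*u-off*t
E
python3 - <<'E'
from h import *
print(lev(0,42)); delta([*lev(0,42),200],yaw=.026)
E
```

```text
[ 469.6 -414.1]
shift [-278.3 -246.7   98.7] rot [ 0.001 -0.     0.046]
```

```bash
python3 -m crank '[[0,-278,-247,30,0,0,0.046],[0,-278,-247,60,0,0,0.046],[0,-278,-247,99,0,0,0.046],[0,-278,-247,99,0,0,0.046],[0,-278,-247,99,0,0,0.046],[0,-278,-247,99,0,0,0.046],[0,-278,-247,99,0,0,0.046],[0,-278,-247,99,0,0,0.046],[0,-278,-247,99,0,0,0.046],[0,-278,-247,99,0,0,0.046]]'
python3 - <<'E'
from h import *
delta([*lev(0,42),53],yaw=.026)
E
```

```text
clock: 26.45
eef_pos: [468.7, -413.7, 199.2]
eef_rot: [3.141, -0.002, 1.596]
wrist_force: [-0.0, -0.8, 0.4]
finger_gap: 0.1
finger_force: 0.0
shift [ -0.6   0.8 146.2] rot [ 0.001 -0.002 -0.001]
```

```bash
python3 -m crank '[[0,0,0,40,0,0,0],[0,0,0,80,0,0,0],[0,0,0,120,0,0,0],[0,0,0,140,0,0,0],[0,0,0,146,0,0,0],[0,0,0,146,0,0,0],[0,0,0,146,0,0,0]]'
python3 - <<'E'
from h import *
for a in (0,.12,.24,.36,.48,.6,.72,.84,.96,1.08,1.2): delta([*lev(a,18),53],yaw=.026-a)
E
```

```text
clock: 27.15
eef_pos: [470.5, -414.0, 56.0]
eef_rot: [3.138, 0.002, 1.598]
wrist_force: [-0.8, 0.6, -0.3]
finger_gap: 0.3
finger_force: 0.0
shift [23.9 -0.8  3. ] rot [0.003 0.002 0.001]
shift [33.6 -2.4  3. ] rot [0.003 0.001 0.121]
shift [43.4 -2.8  2.9] rot [0.004 0.001 0.241]
shift [53.2 -2.   2.9] rot [0.004 0.001 0.361]
shift [62.9 -0.1  2.9] rot [0.004 0.001 0.481]
shift [72.2  3.   2.9] rot [0.004 0.001 0.601]
shift [81.1  7.2  2.9] rot [0.004 0.    0.721]
shift [89.5 12.4  2.9] rot [0.004 0.    0.841]
shift [97.1 18.6  2.9] rot [ 0.004 -0.     0.961]
shift [104.   25.6   2.9] rot [ 0.004 -0.     1.081]
shift [109.9  33.5   3. ] rot [ 0.004 -0.001  1.201]
```

```bash
python3 -m crank '[[0,12,0,0,0,0,0],[0,24,-0.8,0,0,0,0],[0,33.6,-2.4,0,0,0,0.12],[0,43.4,-2.8,0,0,0,0.24],[0,53.2,-2,0,0,0,0.36],[0,62.9,-0.1,0,0,0,0.48],[0,72.2,3,0,0,0,0.6],[0,81,7.2,0,0,0,0.72],[0,89.5,12.4,0,0,0,0.84],[0,97,18.6,0,0,0,0.96]]'
python3 - <<'E'
from h import *
for a in (1.0,1.05,1.1,1.15,1.2): delta([*lev(a,18),53],yaw=.026-a)
im,W=cloud('top');Z=W[...,2]; m=(Z>108)&(Z<119)&(np.hypot(W[...,0]-550,W[...,1]+369)<100); print(m.sum(),np.nanmean(W[m],0))
E
```

```text
clock: 28.15
eef_pos: [485.5, -315.3, 55.2]
eef_rot: [3.14, -0.001, 0.632]
wrist_force: [-1.8, -1.1, 0.8]
finger_gap: 0.4
finger_force: 0.9
shift [3.3 0.8 2.2] rot [ 0.002 -0.001  0.035]
shift [7.4 0.1 2.2] rot [ 0.002 -0.002  0.085]
shift [11.4 -0.3  2.2] rot [ 0.002 -0.002  0.135]
shift [15.5 -0.6  2.2] rot [ 0.002 -0.002  0.185]
shift [19.6 -0.6  2.2] rot [ 0.002 -0.002  0.235]
4 [ 502.022 -302.636  114.325]
```

Contact force is about 2 N, as the lever spring should give. Pushing on to the stop.

```bash
python3 -m crank '[[0,4,0.5,0,0,0,0.04],[0,7.4,0,0,0,0,0.085],[0,11.4,-0.3,0,0,0,0.135],[0,15,-0.3,0,0,0,0.135],[0,16,-0.3,0,0,0,0.135],[0,16,-0.3,0,0,0,0.135]]'
python3 - <<'E'
from h import *
delta([*lev(1.1,18),53],yaw=.026-1.1)
im,W=cloud('side'); save(im[150:230,330:450],'s3.png',5)
im,W=cloud('top');Z=W[...,2]; m=(Z>108)&(Z<119)&(np.hypot(W[...,0]-550,W[...,1]+369)<100); print(m.sum(),np.nanmean(W[m],0)); print(manip.read_state()['wrist_force'])
E
```

```text
clock: 28.8
eef_pos: [497.3, -306.7, 54.8]
eef_rot: [3.141, 0.0, 0.505]
wrist_force: [-8.6, -1.5, 4.8]
finger_gap: 0.7
finger_force: 4.3
shift [-3.2  0.   1.8] rot [0.001 0.    0.008]
1 [ 512.028 -292.89   114.989]
[-8.963 -1.391  5.007]
```

```bash
python3 -m crank '[[0,1.5,0,0,0,0,0],[0,2,0,0,0,0,0],[0,2,0,0,0,0,0]]'
python3 -m crank '[[0,0,0,-30,0,0,0],[0,0,0,-80,0,0,0],[0,0,0,-130,0,0,0],[0,0,0,-180,0,0,0],[0,-100,0,-200,0,0,0],[0,-150,0,-200,0,0,0],[0,-150,0,-200,0,0,0],[0,-150,0,-200,0,0,0],[0,-150,0,-200,0,0,0],[0,-150,0,-200,0,0,0]]'
python3 - <<'E'
from h import *
im,W=cloud('top');save(im,'top4.png');Z=W[...,2]; m=(Z>108)&(Z<119)&(np.hypot(W[...,0]-550,W[...,1]+369)<100); print(m.sum(),np.nanmean(W[m],0))
for n,c,r,h in (('mug1',(405,-27),60,85),('mug2',(664,-293),60,85),('egg',(312,-335),40,50),('butter',(393,148),70,20)):
    m=(np.hypot(W[...,0]-c[0],W[...,1]-c[1])<r)&(Z>h)&(Z<h+60)
    if m.sum()>5: print(n,cv2.minEnclosingCircle(np.ascontiguousarray(W[m][:,:2].astype(np.float32))))
im,W=cloud('side');save(im,'side4.png')
E
```

```text
clock: 29.2
eef_pos: [498.2, -306.1, 54.9]
eef_rot: [-3.141, 0.002, 0.505]
wrist_force: [-16.4, -3.8, 6.7]
finger_gap: 0.5
finger_force: 7.5
clock: 30.2
eef_pos: [368.9, -377.3, 254.2]
eef_rot: [3.141, -0.002, 0.504]
wrist_force: [0.4, 0.1, 0.1]
finger_gap: 0.8
finger_force: 0.0
34 [ 469.5 -372.2  114.9]
mug1 ((405.45263671875, -27.17376136779785), 40.82059097290039)
mug2 ((664.1795043945312, -292.3246154785156), 41.34272384643555)
egg ((312.72283935546875, -335.7490539550781), 25.892324447631836)
butter ((393.43536376953125, 147.4139862060547), 48.974205017089844)
```

View pics/top4.png

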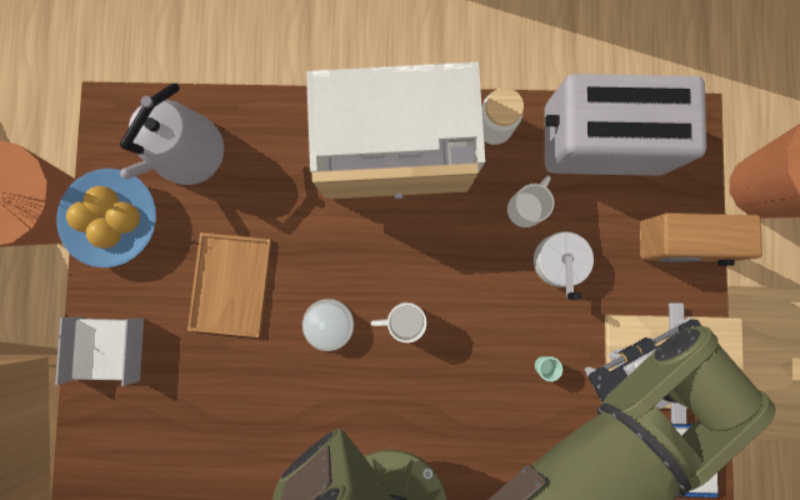

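The tray is empty, the door is flush at (400,180), the lever is back at rest with its post at (574,295), and the mugs, butter dish and egg cup haven't moved. The force rising to 16 N confirmed the lever reached its stop. Handing in.

```bash
python3 -m crank '[[0,0,0,0,0,0,0],[0,0,0,0,0,0,0],[0,0,0,0,0,0,0],[0,0,0,0,0,0,0],[0,0,0,0,0,0,0]]'; python3 -c "
from cell import manip; print(manip.sign_off())"
```

```text
clock: 30.8
eef_pos: [368.2, -377.8, 254.2]
eef_rot: [3.141, -0.002, 0.502]
wrist_force: [-0.0, -0.6, 0.3]
finger_gap: 0.5
finger_force: 0.0
the job is handed in; nothing more can be done
None
```

The job is handed in at 30.8 s, verdict not shown: both tins that were out are in the door rack, the door is shut with the catch up, the lever was pushed to its stop and sprang back, and the mugs, butter dish and egg cup stayed put.

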